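# Find the full sugar tin by feel and hold it up

### The job

One of the three identical shut sugar tins is full and the other two are nearly empty; lift them to feel which is which. Stand the two nearly empty ones upright and fully down in the two wells of the wooden refill carrier, one in each, and let go of them. Then take the full tin and finish while still holding it, upright and still, with its underside at least 15 cm above the worktop, without having tipped a tin over or disturbed the cup, glasses, coffee press and carton standing round about.

Things in the scene. Friction and masses are not known exactly. Their poses are not given: they have to be found in the camera images.
- tin_a: one of three identical shut sugar tins: round, teal enamel with two thin cream beads and a brass lid that cannot come off; 60 mm across, 105 mm tall. Origin: centre of its underside, z up along its axis; grip it across the body, about 70 mm above the underside. One of the three (any of them) is full and weighs 0.43 to 0.52 kg, the other two weigh 0.12 to 0.19 kg; nothing to be seen tells them apart and nothing rattles or shifts inside
- tin_b: another of the three tins, in all but perhaps its weight like tin_a
- tin_c: the third tin, in all but perhaps its weight like tin_a
- carrier: loose oak refill carrier of 0.8 kg standing on the worktop, 190 x 88 mm (208 mm long over its low steel end grips) and 43 mm high: a base board and, on four steel posts, a top board with two round holes, their centres 95 mm apart. The hood and cupboards over the back of the worktop begin 0.46 m above it and 0.59 m ahead of the robot. Origin: centre of its underside, x along its length, from the near well to the far one, z up
- well_near (a point): centre of the floor of the nearer of the carrier's two wells, on which a tin stands; 13 mm above the worktop. The well is a round hole 65 mm across; its mouth lies 30 mm above this point
- well_far (a point): centre of the floor of the farther of the carrier's two wells, on which a tin stands; 13 mm above the worktop. The well is a round hole 65 mm across; its mouth lies 30 mm above this point
- coffee_cup: bystander: small green and orange coffee cup, 58 mm across, 89 mm over its handle, 56 mm high; origin at the centre of its underside
- tumbler_short: bystander: clear tumbler upside down, 69 mm across, 100 mm high; origin at the centre of its underside
- tumbler_tall: bystander: clear tumbler upside down, 74 mm across, 118 mm high; origin at the centre of its underside
- coffee_press: bystander: small black coffee press, 59 x 75 mm, 122 mm high; origin at the centre of its underside
- milk_carton: bystander: milk carton, 66 x 100 mm, 182 mm high; origin at the centre of its underside

How it is judged:
On the way, in this order (a step that is already met when the one before it is completed fails the run):
1. a nearly empty tin stands fully down in one of the carrier's wells, released ((((horizontal distance between tin_a and well_near below 0.006 m and z of tin_a in the frame of well_near below 0.004 m and angle between tin_a's own z axis and vertical below 0.08 rad and contact force between tin_a and carrier between 0.5 and 3 N and contact force between tin_a and the fingers below 0.05 N and linear speed of tin_a below 0.03 m/s) or (horizontal distance between tin_b and well_near below 0.006 m and z of tin_b in the frame of well_near below 0.004 m and angle between tin_b's own z axis and vertical below 0.08 rad and contact force between tin_b and carrier between 0.5 and 3 N and contact force between tin_b and the fingers below 0.05 N and linear speed of tin_b below 0.03 m/s) or (horizontal distance between tin_c and well_near below 0.006 m and z of tin_c in the frame of well_near below 0.004 m and angle between tin_c's own z axis and vertical below 0.08 rad and contact force between tin_c and carrier between 0.5 and 3 N and contact force between tin_c and the fingers below 0.05 N and linear speed of tin_c below 0.03 m/s)) or ((horizontal distance between tin_a and well_far below 0.006 m and z of tin_a in the frame of well_far below 0.004 m and angle between tin_a's own z axis and vertical below 0.08 rad and contact force between tin_a and carrier between 0.5 and 3 N and contact force between tin_a and the fingers below 0.05 N and linear speed of tin_a below 0.03 m/s) or (horizontal distance between tin_b and well_far below 0.006 m and z of tin_b in the frame of well_far below 0.004 m and angle between tin_b's own z axis and vertical below 0.08 rad and contact force between tin_b and carrier between 0.5 and 3 N and contact force between tin_b and the fingers below 0.05 N and linear speed of tin_b below 0.03 m/s) or (horizontal distance between tin_c and well_far below 0.006 m and z of tin_c in the frame of well_far below 0.004 m and angle between tin_c's own z axis and vertical below 0.08 rad and contact force between tin_c and carrier between 0.5 and 3 N and contact force between tin_c and the fingers below 0.05 N and linear speed of tin_c below 0.03 m/s)))), for 0.2 s.
2. both nearly empty tins stand so, one in each well (((horizontal distance between tin_a and well_near below 0.006 m and z of tin_a in the frame of well_near below 0.004 m and angle between tin_a's own z axis and vertical below 0.08 rad and contact force between tin_a and carrier between 0.5 and 3 N and contact force between tin_a and the fingers below 0.05 N and linear speed of tin_a below 0.03 m/s) or (horizontal distance between tin_b and well_near below 0.006 m and z of tin_b in the frame of well_near below 0.004 m and angle between tin_b's own z axis and vertical below 0.08 rad and contact force between tin_b and carrier between 0.5 and 3 N and contact force between tin_b and the fingers below 0.05 N and linear speed of tin_b below 0.03 m/s) or (horizontal distance between tin_c and well_near below 0.006 m and z of tin_c in the frame of well_near below 0.004 m and angle between tin_c's own z axis and vertical below 0.08 rad and contact force between tin_c and carrier between 0.5 and 3 N and contact force between tin_c and the fingers below 0.05 N and linear speed of tin_c below 0.03 m/s)) and ((horizontal distance between tin_a and well_far below 0.006 m and z of tin_a in the frame of well_far below 0.004 m and angle between tin_a's own z axis and vertical below 0.08 rad and contact force between tin_a and carrier between 0.5 and 3 N and contact force between tin_a and the fingers below 0.05 N and linear speed of tin_a below 0.03 m/s) or (horizontal distance between tin_b and well_far below 0.006 m and z of tin_b in the frame of well_far below 0.004 m and angle between tin_b's own z axis and vertical below 0.08 rad and contact force between tin_b and carrier between 0.5 and 3 N and contact force between tin_b and the fingers below 0.05 N and linear speed of tin_b below 0.03 m/s) or (horizontal distance between tin_c and well_far below 0.006 m and z of tin_c in the frame of well_far below 0.004 m and angle between tin_c's own z axis and vertical below 0.08 rad and contact force between tin_c and carrier between 0.5 and 3 N and contact force between tin_c and the fingers below 0.05 N and linear speed of tin_c below 0.03 m/s))), for 0.2 s.
At the end, for the whole second after the job is handed in: Two tins stand free in the two wells (6 mm off centre, 4 mm off the floor, 0.08 rad), each weighing on the carrier with 0.5 to 3 N, so nearly empty. The third is held by the fingers, underside over 0.14 m above the worktop, upright within 0.25 rad, still, touching neither carrier nor tins (all of step 2 and ((height (world z) of tin_a above 0.14 m and angle between tin_a's own z axis and vertical below 0.25 rad and contact force between tin_a and the fingers above 2 N and linear speed of tin_a below 0.05 m/s and contact force between tin_a and carrier below 0.05 N and contact force between tin_a and tin_b below 0.05 N and contact force between tin_a and tin_c below 0.05 N) or (height (world z) of tin_b above 0.14 m and angle between tin_b's own z axis and vertical below 0.25 rad and contact force between tin_b and the fingers above 2 N and linear speed of tin_b below 0.05 m/s and contact force between tin_b and carrier below 0.05 N and contact force between tin_b and tin_a below 0.05 N and contact force between tin_b and tin_c below 0.05 N) or (height (world z) of tin_c above 0.14 m and angle between tin_c's own z axis and vertical below 0.25 rad and contact force between tin_c and the fingers above 2 N and linear speed of tin_c below 0.05 m/s and contact force between tin_c and carrier below 0.05 N and contact force between tin_c and tin_a below 0.05 N and contact force between tin_c and tin_b below 0.05 N))); the arm keeps its last pose, push and grip.
It fails at once if a tin is tipped over (more than 0.7 rad) (angle between any of tin_a, tin_b, tin_c's own z axis and vertical above 0.7 rad).
It fails at once if a bystander is moved by more than 25 mm (distance of any of coffee_cup, tumbler_short, tumbler_tall, coffee_press, milk_carton from where it was at the start of the episode above 0.025 m).
It also fails if it takes over 72 s, if anything falls off the work surface, if the arm or the gripper's body presses on something with over 40 N, if the wrist force passes 120 N, or if a joint passes its speed limit or range.

### The arm

A 6-joint arm with a two-finger parallel gripper is mounted at the origin on a cart in front of the work surface, level with it; the furniture and walls round the work are solid. World frame = base frame: x ahead of the robot, y to its left, z up, the work surface at z = 0. Lengths are in m, angles in rad, forces in N, time in s.
With the tool pointing down it reaches from about 0.3 to 0.95 m from the base axis. Payload 3.1 kg.
Tool frame: the origin (TCP) lies midway between the tips of the shut fingers; the grasp point (between the pads) lies 19 mm behind it; x points along the fingers, z is the direction in which the jaws open and shut, and the axes are right-handed (so a half turn about x gives the same grasp; the last joint's range is limited). The gripper opens to 85 mm and grips with 20 to 120 N. Pads are 22 mm wide; open, the fingers measure 114 mm over their backs; the gripper's body (76 mm by 85 mm) begins 54 mm behind the grasp point. The pads swing forward as they close: fully open they stand 13 mm farther back than shut.
Start: joints at [1.055, 0.308, 1.634, -0, 1.2, -0.07], TCP at [0.27, 0.564, 0.231] pointing down, gripper open.
Joint ranges: [-3.06, 3.06], [-0.79, 1.96], [0.05, 2.63], [-1.19, 4.34], [0.05, 2.64], [-2.94, 2.94]. Speed limits (rad/s): [2.79, 2.79, 3.14, 3.14, 3.14, 3.14].

### API

Orientations are given as [roll, pitch, yaw] about the fixed x, y, z axes, in that order (R = Rz(yaw) Ry(pitch) Rx(roll)).
In Python, from bench import r gives the robot as it stands.
- The arm moves only by the tool step_arm, never from a script. Its argument "steps" is a list of rows, each a list of 7 numbers: the turn, a rotation vector about the world's x, y, z in rad, then the shift along the world's x, y, z in m, then the closure in counts, from 0 (fully open) to 255 (shut). In form: [[wx, wy, wz, tx, ty, tz, fingers], ...]. A call has 1 to 10 rows; each row shifts and turns the commanded pose from where the row before left it; what a row does not reach is not made up. A row lasts 1/10 s, in which the tool goes at most 50 mm and 8.59 degrees, less where a joint would pass 70% of its speed; a pose out of reach is approached as far as the arm can. A call with a gripper value outside its range is refused whole. The fingers move at their own pace and stop on an object; "newtons" is the grip in N (left out, the last holds). Time passes only in rows, so rows that do not move let the fingers close. It gives the time, the measured TCP pose, the force and the opening at its end, in the units of the state.
- r.state(): the state, without advancing time (a new reading comes with each control period).
- r.capture(name): name is "side" or "top"; returns the picture (420x560x3 uint8, blue, green, red); there is no depth.
- r.get_calibration(name): a dict with "fovy" (degrees; the focal length in pixels is half the picture's height over the tangent of half this angle, whatever the lens; pixels are square), "cx", "cy" (the principal point, pixels), "k1" (the pictures are not rectified: a ray, as slopes to the right and down, at radius r is drawn at 1 + k1 r^2 times it, then the intrinsics apply), "view" (4x4, takes a point from world to camera coordinates). Camera axes: x right, y down, z forward; pixel columns grow to the right and rows downward; lengths in m; the calibration is good to about 2 mm. A picture is of the moment at which its call begins. get_calibration takes no time and is no camera call.
- r.job_done(): hands the job in, once; it reports no verdict.
Trained networks look in the newest picture that a camera, given by its name, has taken for a name from the list of things; names that differ only in an ending like _2 or _b are one class to them, and where a whole thing is asked for, a point or a joint stands for the part that bears it (a point fixed in the world has none). Each returns a list of dicts, best first, with "conf" (0 to 1); they miss things now and then, are a little off and sometimes report something else, mostly with a low value. They report only what shows in the picture. A call takes as long as a camera call.
- r.look_for(camera, target): "box" ([left, top, right, bottom] in pixels, round what is visible of it).
- r.trace(camera, target): "region" (420x560 bool, what is visible of it) and "box" ([left, top, right, bottom] in pixels, round what is visible of it).
The state is a dict: "time_s": time; "joint_positions": joint angles; "joint_velocities": joint speeds; "effort": joint torques, N m; "eef_pos": TCP position; "eef_rot": TCP orientation; "force": force on the tool from outside, world axes, zero at the start; "wrist_torque": the same for the moment, N m; "width": finger opening in m.
Only numpy, scipy, OpenCV 4.12 (cv2) and the standard library are available. Lean on these libraries where they do the work, as an engineer would, in place of code of your own. Each camera call takes 0.05 s, during which the arm holds its last target. There are 200 camera calls.

## Working session

There is one attempt and no reset: what is moved stays moved. The work goes in short steps, Python scripts to look and compute and a tool call to move; the robot and the scene stay as the last step left them, time stands still between calls to the robot, and variables do not carry over. Pictures are saved under pics/ and viewed, about 8 in all and at most 12, crops included, and the job is handed in when it is done.

Besides the shell and the picture viewer there is one more tool, called after "Request:" by a JSON object that holds its "name" and its "arguments". step_arm: Moves the arm, as the interface text tells. Its arguments: {"type":"object","properties":{"steps":{"type":"array","items":{"type":"array","items":{"type":"number"}}},"newtons":{"type":"number"}},"required":["steps"]}

```bash
ls; mkdir -p pics; cat > h.py <<'E'
import numpy as np, cv2
from bench import r
def cal(n):
    c=r.get_calibration(n); f=210/np.tan(np.radians(c["fovy"])/2); return c,f,np.array(c["view"])
def proj(n,P):
    c,f,V=cal(n); P=np.atleast_2d(P); q=P@V[:3,:3].T+V[:3,3]; s=q[:,:2]/q[:,2:]
    s=s*(1+c["k1"]*(s**2).sum(1,keepdims=True)); return s*f+[c["cx"],c["cy"]]
def back(n,uv,z):
    c,f,V=cal(n); d=(np.array(uv,float)-[c["cx"],c["cy"]])/f; s=d.copy()
    for _ in range(20): s=d/(1+c["k1"]*(s@s))
    R,t=V[:3,:3],V[:3,3]; o=-R.T@t; v=R.T@np.array([*s,1]); return o+v*(z-o[2])/v[2]
E
python3 - <<'E'
from h import *
print(r.state())
for n in("top","side"):
    im=r.capture(n); 
    c,f,V=cal(n); print(n,c["k1"],f,"cam at",-V[:3,:3].T@V[:3,3])
    for t in("tin_a","carrier","coffee_cup","tumbler_short","tumbler_tall","coffee_press","milk_carton"):
        for d in r.look_for(n,t):
            b=d["box"]; 
            if d["conf"]>.3:
                print(t,round(d["conf"],2),np.round(b)); cv2.rectangle(im,(int(b[0]),int(b[1])),(int(b[2]),int(b[3])),(0,0,255),1);cv2.putText(im,t[:9],(int(b[0]),int(b[1])-2),0,.35,(0,0,255),1)
    cv2.imwrite(f"pics/{n}0.png",im)
E
```

```text
pics
{'time_s': 0.0, 'joint_positions': array([ 1.05530487e+00,  3.08983826e-01,  1.63517343e+00, -7.29887051e-06,
        1.19970641e+00, -6.96946589e-02]), 'joint_velocities': array([-0.00150469, -0.00061912, -0.00172438, -0.00157232,  0.00024722,
        0.00141754]), 'effort': array([ 3.34983743e-04, -4.15253949e+01, -2.76669198e+01, -1.03316902e-04,
        1.06004410e-02,  3.02908866e-06]), 'eef_pos': array([0.26910679, 0.56319569, 0.23006652]), 'eef_rot': array([ 3.0748905 ,  1.5685253 , -2.08329262]), 'force': array([-0.61537902,  0.03921175,  0.06520063]), 'wrist_torque': array([-0.01428315, -0.02650862,  0.01182279]), 'width': 0.08546935499837509}
top -0.009538334415267963 514.6147233825293 cam at [0.37769992 0.13899476 1.22640436]
tin_a 0.8 [190. 282. 225. 311.]
tin_a 0.66 [196. 236. 227. 264.]
tin_a 0.63 [257. 273. 285. 296.]
coffee_cup 0.74 [274. 187. 296. 222.]
coffee_cup 0.42 [292. 226. 380. 294.]
tumbler_short 0.9 [212. 160. 236. 197.]
tumbler_tall 0.96 [243. 158. 272. 201.]
tumbler_tall 0.55 [272. 183. 295. 224.]
tumbler_tall 0.38 [309. 157. 333. 177.]
coffee_press 0.76 [308. 162. 337. 177.]
milk_carton 0.62 [272. 155. 287. 166.]
side -0.07599921776857234 436.5469314936474 cam at [ 0.01974827 -0.17157128  0.62048135]
tin_a 0.92 [225. 230. 260. 294.]
tin_a 0.9 [144. 218. 185. 277.]
tin_a 0.85 [183. 183. 221. 242.]
tin_a 0.64 [243. 151. 271. 202.]
carrier 0.75 [284. 238. 390. 338.]
coffee_cup 0.71 [286. 203. 319. 243.]
coffee_cup 0.32 [187. 183. 225. 244.]
tumbler_short 0.83 [244. 152. 272. 200.]
tumbler_short 0.49 [313. 112. 364. 198.]
tumbler_short 0.42 [288. 204. 320. 241.]
tumbler_tall 0.59 [273. 151. 308. 211.]
coffee_press 0.73 [347. 165. 377. 219.]
milk_carton 0.81 [312. 109. 365. 199.]
```

```bash
python3 - <<'E'
from h import *
a=cv2.imread("pics/top0.png")[140:330,150:400]; b=cv2.imread("pics/side0.png")[90:350,120:410]
cv2.imwrite("pics/topc.png",cv2.resize(a,None,fx=3.2,fy=3.15,interpolation=cv2.INTER_CUBIC)[:, :800]); cv2.imwrite("pics/sidec.png",cv2.resize(b,None,fx=2.3,fy=2.3,interpolation=cv2.INTER_CUBIC))
E
```

```text
(no output)
```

View pics/topc.png

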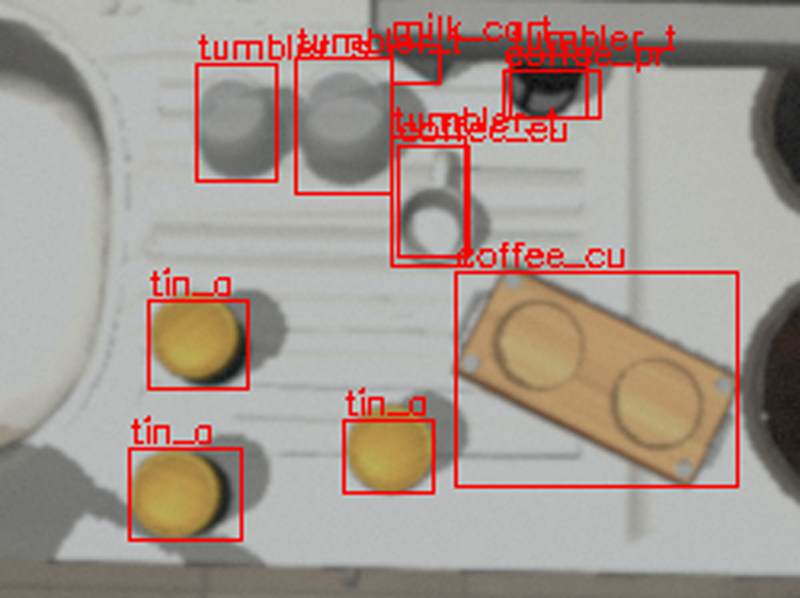

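View pics/sidec.png

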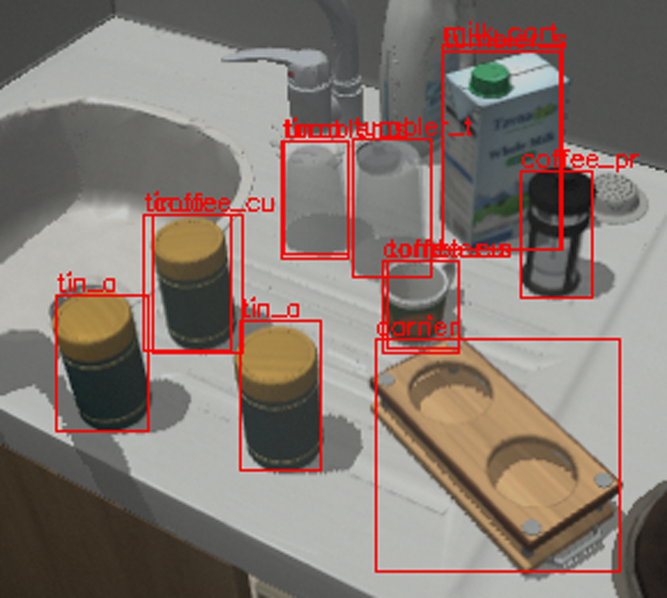

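The top view shows three tins at about px (211,247), (206,297) and (271,284). The carrier is on the right, with holes near (355,268) and (319,250). The side view agrees; the cup, glasses, press and carton are at the back. Next I fit silhouettes for metric poses.

```bash
cat >> h.py <<'E'
from scipy.optimize import minimize
def cyl(n,x,y,z0=0,h=.105,rad=.03):
    a=np.linspace(0,2*np.pi,40); P=np.array([[x+rad*np.cos(t),y+rad*np.sin(t),z] for z in(z0,z0+h) for t in a]); 
    return cv2.convexHull(proj(n,P).astype(np.float32))
def iou(m,hull,S=4):
    b=np.zeros((420*S,560*S),np.uint8); cv2.fillConvexPoly(b,np.round((hull+.5)*S-.5).astype(np.int32),1)
    M=cv2.resize(m.astype(np.uint8),None,fx=S,fy=S,interpolation=cv2.INTER_NEAREST); return (b&M).sum()/(b|M).sum()
E
python3 - <<'E'
from h import *
m={}
for n in("top","side"):
    im=r.capture(n); cv2.imwrite(f"pics/raw_{n}.png",im)
    m[n]=[d["region"].astype(bool) for d in r.trace(n,"tin_a") if d["conf"]>.4]
    m[n+"c"]=[(d["conf"],d["region"]) for d in r.trace(n,"carrier")]
for k in m["top"]:
    c=np.argwhere(k).mean(0)[::-1]; x0=back("top",c,.09)[:2]; 
    o=[]
    for w in ("top","side"):
        best=max(m[w],key=lambda q:iou(q,cyl(w,*x0)))
        s=minimize(lambda p:-iou(best,cyl(w,*p)),x0,method="Nelder-Mead",options=dict(initial_simplex=[x0,x0+[.01,0],x0+[0,.01]],xatol=3e-4,fatol=1e-4))
        o.append((np.round(s.x,4),round(-s.fun,3)))
    print("tin",o)
for n in("top","side"):
  for cf,k in m[n+"c"]:
    k=k.astype(np.uint8)
    print(n,"carrier",cf,k.sum(), cv2.minAreaRect(np.argwhere(k)[:,::-1].astype(np.float32)))
im=cv2.imread("pics/raw_top.png"); S=6; c=cv2.resize(im[210:310,280:400],None,fx=S,fy=S,interpolation=cv2.INTER_CUBIC)
g=cv2.medianBlur(cv2.cvtColor(c,cv2.COLOR_BGR2GRAY),5)
for u,v,R in cv2.HoughCircles(g,cv2.HOUGH_GRADIENT,1.5,150,param1=60,param2=20,minRadius=70,maxRadius=100)[0][:3]:
    uv=[(u+.5)/S-.5+280,(v+.5)/S-.5+210]; p=back("top",uv,.043); print("hole",np.round(uv,1),R/S,np.round(p,4))
# wood mask
hsv=cv2.cvtColor(c,cv2.COLOR_BGR2HSV); w=((hsv[...,1]>70)).astype(np.uint8)
w=cv2.morphologyEx(w,cv2.MORPH_OPEN,np.ones((9,9))); k=max(cv2.findContours(w,0,1)[0],key=cv2.contourArea)
q=cv2.boxPoints(cv2.minAreaRect(k)); P=np.array([back("top",[(u+.5)/S-.5+280,(v+.5)/S-.5+210],.043) for u,v in q])
print("wood",np.round(P,4),np.round(np.linalg.norm(np.roll(P,1,0)-P,axis=1),4),P.mean(0))
cv2.drawContours(c,[q.astype(int)],0,(0,0,255),1); cv2.imwrite("pics/car.png",c)
for t in ("coffee_cup","tumbler_short","tumbler_tall","coffee_press","milk_carton"):
    d=r.look_for("side",t)
    if d: b=d[0]["box"]; print(t,np.round(back("side",[(b[0]+b[2])/2,b[3]-6],0),3))
E
```

```text
tin [(array([0.4223, 0.1464]), np.float64(0.938)), (array([0.428 , 0.1456]), np.float64(0.93))]
tin [(array([0.3881, 0.2898]), np.float64(0.917)), (array([0.3914, 0.2883]), np.float64(0.938))]
tin [(array([0.4982, 0.283 ]), np.float64(0.961)), (array([0.4994, 0.2792]), np.float64(0.954))]
top carrier 0.9 3458 ((334.8838806152344, 259.2682189941406), (90.38088989257812, 40.40507125854492), 26.200115203857422)
side carrier 0.63 5859 ((335.59149169921875, 284.6642150878906), (118.1394271850586, 58.2261848449707), 46.84761428833008)
hole [379.  298.7] 13.991666 [ 0.3929 -0.1     0.043 ]
hole [283.5 277.2] 12.091667 [0.4365 0.1187 0.043 ]
wood [[ 0.4813  0.103   0.043 ]
 [ 0.5629  0.0643  0.043 ]
 [ 0.4809 -0.1077  0.043 ]
 [ 0.401  -0.0673  0.043 ]] [0.1883 0.0903 0.1905 0.0895] [ 0.48150511 -0.00191099  0.043     ]
tumbler_short [0.655 0.259 0.   ]
tumbler_tall [0.654 0.174 0.   ]
coffee_press [0.705 0.019 0.   ]
milk_carton [0.743 0.096 0.   ]
```

View pics/car.png

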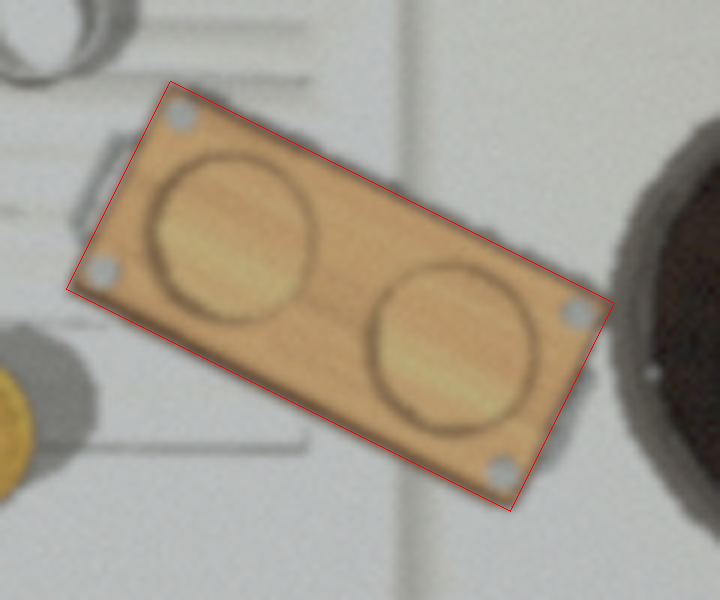

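```bash
cat >> h.py <<'E'
from scipy.spatial.transform import Rotation as Ro
J=np.array([.9035,-.4285,0]); J/=np.linalg.norm(J)
def need(x,y,z):
    s=r.state(); R=Ro.from_euler("xyz",s["eef_rot"]).as_matrix(); j=J*np.sign(J@R[:,2]); xx=np.array([0,0,-1.])
    T=np.stack([xx,np.cross(j,xx),j],1); rv=Ro.from_matrix(T@R.T).as_rotvec()
    print("t",round(s["time_s"],2),"pos",s["eef_pos"].round(4),"jaw",R[:,2].round(3),"turn",rv.round(3),"shift",(np.array([x,y,z])-s["eef_pos"]).round(4),"F",s["force"].round(2),"w",s["width"].round(4),"q6",s["joint_positions"].round(2))
E
python3 - <<'E'
from h import *
need(.39,.289,.2)
S=6
for u,v in((234,238),(453,348)): print(back("top",[(u+.5)/S-.5+280,(v+.5)/S-.5+210],.043).round(4))
print(back("top",(286,211),.05))
E
```

```text
Traceback (most recent call last):
  File "h.py", line 24, in need
    print("t",round(s["time_s"],2),"pos",s["eef_pos"].round(4),"jaw",R[:,2].round(3),"turn",rv.round(3),"shift",(np.array([x,y,z])-s["eef_pos"]).round(4),"F",s["force"].round(2),"w",s["width"].round(4),"q6",s["joint_positions"].round(2))
                                                                                                                                                                                      ^^^^^^^^^^^^^^^^
AttributeError: 'float' object has no attribute 'round'
```

```bash
sed -i 's/s\["width"\].round(4)/round(s["width"],4)/' h.py
python3 - <<'E'
from h import *
need(.39,.289,.2)
S=6
for u,v in((234,238),(453,348)): print(back("top",[(u+.5)/S-.5+280,(v+.5)/S-.5+210],.043).round(4))
print(back("top",(286,211),.05))
E
```

```text
t 1.35 pos [0.2695 0.5639 0.2313] jaw [0.431 0.902 0.   ] turn [ 0.     0.    -1.568] shift [ 0.1205 -0.2749 -0.0313] F [-0.45  0.12 -0.13] w 0.0854 q6 [ 1.06  0.31  1.63 -0.    1.2  -0.07]
[0.5026 0.039  0.043 ]
[ 0.4624 -0.0455  0.043 ]
[0.58918666 0.11636289 0.05      ]
```

Request:
{"name": "step_arm", "arguments": {"steps": [[0,0,-0.149,0.012,-0.0275,-0.003,0],[0,0,-0.149,0.012,-0.0275,-0.003,0],[0,0,-0.149,0.012,-0.0275,-0.003,0],[0,0,-0.149,0.012,-0.0275,-0.003,0],[0,0,-0.149,0.012,-0.0275,-0.003,0],[0,0,-0.149,0.012,-0.0275,-0.003,0],[0,0,-0.149,0.012,-0.0275,-0.003,0],[0,0,-0.149,0.012,-0.0275,-0.003,0],[0,0,-0.149,0.012,-0.0275,-0.003,0],[0,0,-0.078,0,0,0,0]], "newtons": 40}}

```text
time_s: 2.35
eef_pos: [0.3782, 0.3134, 0.2038]
eef_rot: [-1.447, 1.569, -1.748]
force: [-1.0, 0.6, -0.8]
width: 0.0853
```

```bash
python3 - <<'E'
from h import *
need(.389,.289,.048)
E
```

```text
t 2.35 pos [0.3782 0.3134 0.2038] jaw [ 0.955 -0.297  0.   ] turn [ 0.002 -0.    -0.141] shift [ 0.0108 -0.0244 -0.1558] F [-1.    0.6  -0.79] w 0.0853 q6 [ 0.6   0.08  1.97 -0.    1.1   0.91]
```

Request:
{"name": "step_arm", "arguments": {"steps": [[0,0,-0.141,0.0108,-0.0244,-0.01,0],[0,0,0,0,0,-0.02,0],[0,0,0,0,0,0,0]]}}

```text
time_s: 2.65
eef_pos: [0.3867, 0.2904, 0.1722]
eef_rot: [-2.174, 1.566, -2.61]
force: [-0.5, 0.2, -0.4]
width: 0.0855
```

```bash
python3 - <<'E'
from h import *
need(.389,.289,.048)
E
```

```text
t 2.65 pos [0.3867 0.2904 0.1722] jaw [ 0.906 -0.423 -0.003] turn [ 0.003 -0.004 -0.007] shift [ 0.0023 -0.0014 -0.1242] F [-0.46  0.19 -0.39] w 0.0855 q6 [0.55 0.11 2.01 0.   1.03 0.99]
```

Request:
{"name": "step_arm", "arguments": {"steps": [[0.003,-0.004,-0.007,0.0023,-0.0014,-0.03,0],[0,0,0,0,0,-0.035,0],[0,0,0,0,0,-0.035,0],[0,0,0,0,0,-0.024,0],[0,0,0,0,0,0,0],[0,0,0,0,0,0,255],[0,0,0,0,0,0,255],[0,0,0,0,0,0,255],[0,0,0,0,0,0,255],[0,0,0,0,0,0,255]], "newtons": 35}}

```text
time_s: 3.65
eef_pos: [0.3923, 0.292, 0.0524]
eef_rot: [1.094, 1.561, 0.652]
force: [-0.6, 1.3, 7.1]
width: 0.059
```

```bash
python3 - <<'E'
from h import *
need(.389,.289,.048)
E
```

```text
t 3.65 pos [0.3923 0.292  0.0524] jaw [ 0.904 -0.428  0.004] turn [-0.006  0.007 -0.001] shift [-0.0033 -0.003  -0.0044] F [-0.61  1.34  7.15] w 0.059 q6 [0.55 0.31 2.07 0.   0.76 0.99]
```

Request:
{"name": "step_arm", "arguments": {"steps": [[0,0,0,0,0,0.02,255],[0,0,0,0,0,0.03,255],[0,0,0,0,0,0.03,255],[0,0,0,0,0,0.03,255],[0,0,0,0,0,0,255],[0,0,0,0,0,0,255],[0,0,0,0,0,0,255]]}}

```text
time_s: 4.35
eef_pos: [0.3888, 0.2894, 0.1581]
eef_rot: [1.62, 1.57, 1.178]
force: [0.3, 0.3, -3.9]
width: 0.0591
```

```bash
python3 - <<'E'
from h import *
need(.5023,.040,.160)
E
```

```text
t 4.35 pos [0.3888 0.2894 0.1581] jaw [ 0.904 -0.428 -0.   ] turn [-0.001  0.    -0.001] shift [ 0.1135 -0.2494  0.0019] F [ 0.32  0.29 -3.91] w 0.0591 q6 [0.55 0.13 2.02 0.   1.   0.99]
```

Request:
{"name": "step_arm", "arguments": {"steps": [[0,0,0,0,0,0,255],[0,0,0,0,0,0,255],[0,0,0,0,0,0,255]]}}

```text
time_s: 4.65
eef_pos: [0.3901, 0.2903, 0.1592]
eef_rot: [1.136, 1.568, 0.694]
force: [-1.1, 0.1, -4.1]
width: 0.0591
```

Request:
{"name": "step_arm", "arguments": {"steps": [[0,0,0,0,0,0,255]]}}

```text
time_s: 4.75
eef_pos: [0.3904, 0.2905, 0.1597]
eef_rot: [1.106, 1.567, 0.664]
force: [0.2, 0.2, -5.0]
width: 0.059
```

Request:
{"name": "step_arm", "arguments": {"steps": [[0,0,0,0,0,0,255]]}}

```text
time_s: 4.85
eef_pos: [0.3906, 0.2906, 0.1601]
eef_rot: [1.079, 1.566, 0.637]
force: [-0.2, 0.7, -4.4]
width: 0.059
```

Request:
{"name": "step_arm", "arguments": {"steps": [[0,0,0,0,0,-0.03,255],[0,0,0,0,0,-0.03,255],[0,0,0,0,0,-0.03,255],[0,0,0,0,0,-0.012,255],[0,0,0,0,0,-0.004,255],[0,0,0,0,0,0,255],[0,0,0,0,0,0,255]]}}

```text
time_s: 5.55
eef_pos: [0.392, 0.2915, 0.0557]
eef_rot: [1.049, 1.563, 0.607]
force: [0.6, -0.5, -4.5]
width: 0.0588
```

```bash
python3 - <<'E'
from h import *
need(.4985,.281,.048)
E
```

```text
t 5.55 pos [0.392  0.2915 0.0557] jaw [ 0.904 -0.428  0.004] turn [-0.005  0.007 -0.001] shift [ 0.1065 -0.0105 -0.0077] F [ 0.63 -0.53 -4.45] w 0.0588 q6 [0.55 0.3  2.07 0.   0.77 0.99]
```

Request:
{"name": "step_arm", "arguments": {"steps": [[0,0,0,0,0,-0.002,255],[0,0,0,0,0,-0.0015,255],[0,0,0,0,0,0,255],[0,0,0,0,0,0,255]]}}

```text
time_s: 5.95
eef_pos: [0.3919, 0.2914, 0.0525]
eef_rot: [1.053, 1.563, 0.611]
force: [-1.4, -1.5, 6.4]
width: 0.0591
```

Request:
{"name": "step_arm", "arguments": {"steps": [[0,0,0,0,0,0,0],[0,0,0,0,0,0,0],[0,0,0,0,0,0,0],[0,0,0,0,0,0,0],[-0.005,0.007,0,0,0,0.03,0],[0,0,0,0,0,0.04,0],[0,0,0,0,0,0.03,0],[0,0,0,0.035,-0.0035,0,0],[0,0,0,0.035,-0.0035,0,0],[0,0,0,0.036,-0.0035,0,0]]}}

```text
time_s: 6.95
eef_pos: [0.4977, 0.2802, 0.1513]
eef_rot: [-2.082, 1.568, -2.524]
force: [0.1, 0.1, 0.6]
width: 0.0854
```

Request:
{"name": "step_arm", "arguments": {"steps": [[0,0,0,0,0,0,0],[0,0,0,0,0,0,0]]}}

```text
time_s: 7.15
eef_pos: [0.4966, 0.2797, 0.1502]
eef_rot: [-2.205, 1.566, -2.648]
force: [-0.7, -0.5, -0.4]
width: 0.0858
```

```bash
python3 - <<'E'
from h import *
need(.4985,.281,.050)
E
```

```text
t 7.15 pos [0.4966 0.2797 0.1502] jaw [ 0.903 -0.429 -0.003] turn [ 0.002 -0.004  0.   ] shift [ 0.0019  0.0013 -0.1002] F [-0.72 -0.47 -0.37] w 0.0858 q6 [ 0.44  0.3   1.83 -0.    1.02  0.88]
```

Request:
{"name": "step_arm", "arguments": {"steps": [[0,0,0,0.0019,0.0013,-0.035,0],[0,0,0,0,0,-0.035,0],[0,0,0,0,0,-0.03,0],[0,0,0,0,0,0,0],[0,0,0,0,0,0,255],[0,0,0,0,0,0,255],[0,0,0,0,0,0,255],[0,0,0,0,0,0,255],[0,0,0,0,0,0,255]]}}

```text
time_s: 8.05
eef_pos: [0.5, 0.2822, 0.0528]
eef_rot: [-0.715, 1.571, -1.157]
force: [-0.6, 0.2, 5.8]
width: 0.0588
```

Request:
{"name": "step_arm", "arguments": {"steps": [[0,0,0,0,0,0.02,255],[0,0,0,0,0,0.03,255],[0,0,0,0,0,0.03,255],[0,0,0,0,0,0.04,255],[0,0,0,0,0,0,255],[0,0,0,0,0,0,255],[0,0,0,0,0,0,255]]}}

```text
time_s: 8.75
eef_pos: [0.4971, 0.2807, 0.1691]
eef_rot: [-2.184, 1.564, -2.626]
force: [0.3, -0.2, -1.5]
width: 0.059
```

Request:
{"name": "step_arm", "arguments": {"steps": [[0,0,0,0,0,0,255],[0,0,0,0,0,0,255]]}}

```text
time_s: 8.95
eef_pos: [0.4974, 0.2809, 0.1689]
eef_rot: [-2.184, 1.564, -2.626]
force: [0.0, 0.5, -1.3]
width: 0.0589
```

```bash
python3 - <<'E'
from h import *
need(.5023,.040,.160)
E
```

```text
t 8.95 pos [0.4974 0.2809 0.1689] jaw [ 0.904 -0.428 -0.004] turn [ 0.003 -0.006 -0.001] shift [ 0.0049 -0.2409 -0.0089] F [ 0.05  0.46 -1.3 ] w 0.0589 q6 [ 0.44  0.28  1.81 -0.    1.06  0.88]
```

Request:
{"name": "step_arm", "arguments": {"steps": [[0.003,-0.006,0,0.001,-0.034,0,255],[0,0,0,0.001,-0.034,0,255],[0,0,0,0.001,-0.034,0,255],[0,0,0,0.001,-0.035,0,255],[0,0,0,0.001,-0.035,-0.008,255],[0,0,0,0,-0.035,-0.015,255],[0,0,0,0,-0.034,-0.025,255],[0,0,0,0,0,-0.01,255],[0,0,0,0,0,0,255],[0,0,0,0,0,0,255]]}}

```text
time_s: 9.95
eef_pos: [0.5034, 0.041, 0.1125]
eef_rot: [1.007, 1.568, 0.565]
force: [-0.2, -0.1, -1.5]
width: 0.059
```

```bash
python3 - <<'E'
from h import *
need(.5023,.040,.110)
for n in("side","top"):
    im=r.capture(n); cv2.imwrite(f"pics/h1_{n}.png",im)
    p=r.state()["eef_pos"]
    c=im.copy()
    # predicted: tin at TCP, holes at estimates
    a=np.linspace(0,2*np.pi,60)
    def ring(x,y,z,R,col):
        q=proj(n,np.stack([x+R*np.cos(a),y+R*np.sin(a),0*a+z],1)); return q,col
    S=4; ctr=proj(n,[[.49,.03,.08]])[0].astype(int); x0,y0=max(ctr[0]-75,0),max(ctr[1]-75,0)
    c=cv2.resize(c[y0:y0+150,x0:x0+150],None,fx=S,fy=S,interpolation=cv2.INTER_CUBIC)
    for q,col in(ring(.5023,.04,.043,.0325,(0,0,255)),ring(.4618,-.0452,.043,.0325,(0,0,255)),ring(p[0],p[1],p[2]-.0528,.03,(255,0,255)),ring(p[0],p[1],p[2]-.0528+.105,.03,(255,0,255))):
        cv2.polylines(c,[np.round((q+.5-[x0,y0])*S-.5).astype(int)],True,col,1)
    cv2.imwrite(f"pics/h1c_{n}.png",c)
E
```

```text
t 9.95 pos [0.5034 0.041  0.1125] jaw [ 0.904 -0.428  0.001] turn [-0.001  0.002 -0.001] shift [-0.0011 -0.001  -0.0025] F [-0.2  -0.08 -1.46] w 0.059 q6 [-0.01  0.23  2.    0.    0.9   0.43]
```

View pics/h1c_side.png

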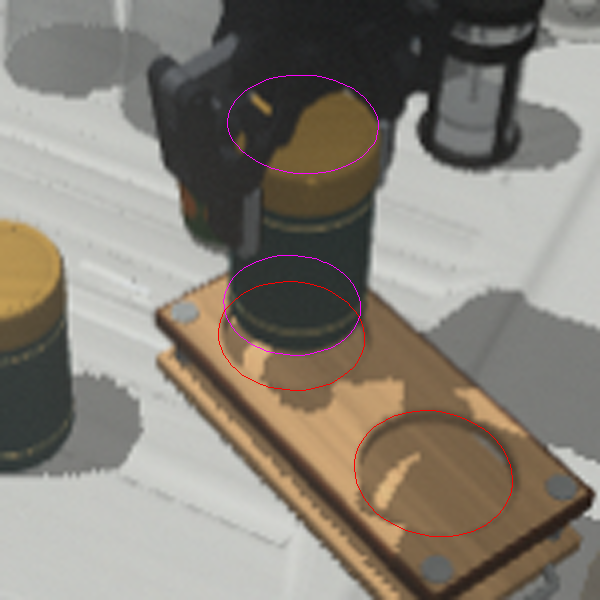

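The side view shows the held tin about 2 px (~3 mm) right of where the TCP predicts, while the hole rings fit to about 1 px. I'll fit both by edges in the images.

```bash
cat >> h.py <<'E'
from scipy.ndimage import map_coordinates
a_=np.linspace(0,2*np.pi,120,endpoint=False)
def ring(n,x,y,z,R): return proj(n,np.stack([x+R*np.cos(a_),y+R*np.sin(a_),0*a_+z],1))
def gray(f): return cv2.GaussianBlur(cv2.cvtColor(cv2.imread(f),cv2.COLOR_BGR2GRAY),(0,0),.6).astype(float)
def grad(g,q,c):  # outward-normal intensity derivative along contour
    d=q-c; d/=np.linalg.norm(d,axis=1,keepdims=True)
    s=lambda p:map_coordinates(g,[p[:,1],p[:,0]],order=1)
    return s(q+d)-s(q-d)
def tinline(n,x,y,z0):
    # visible lower contour: hull of rings z0..z0+.045, minus top part
    lo=ring(n,x,y,z0,.03); hi=ring(n,x,y,z0+.04,.03); h=cv2.convexHull(np.vstack([lo,hi]).astype(np.float32))[:,0]
    p=[]; 
    for i in range(len(h)):
        u,v=h[i],h[(i+1)%len(h)]; k=max(2,int(np.linalg.norm(v-u)*2)); p+= [u+(v-u)*t for t in np.arange(k)/k]
    p=np.array(p); return p[p[:,1]>hi[:,1].mean()+2], h.mean(0)
E
cat > fit.py <<'E'
import sys
from h import *
tag=sys.argv[1]; skip=sys.argv[2] if len(sys.argv)>2 else ""
p=r.state()["eef_pos"]; g=gray(f"pics/{tag}_side.png"); z0=p[2]-.0528
def best(f,x0,rng=.008,st=.0005):
    k=np.arange(-rng,rng+1e-9,st); G=np.array([[f(x0[0]+i,x0[1]+j) for j in k] for i in k]); i,j=np.unravel_index(G.argmax(),G.shape); return np.round([x0[0]+k[i],x0[1]+k[j],G.max()],4)
def ft(x,y):
    q,c=tinline("side",x,y,z0); return np.clip(grad(g,q,c),-5,40).mean()
print("tin side",best(ft,p[:2]),"tcp",p.round(4))
E
python3 fit.py h1; python3 - <<'E'
from h import *
C=np.array([.4818,-.0025]); 
gs={"top":gray("pics/raw_top.png"),"side":gray("pics/raw_side.png")}
for ns in(("top",),("side",),("top","side")):
    def f(v):
        d=.0475*np.array([np.cos(v[2]),np.sin(v[2])]); t=0
        for s in(-1,1):
            for n in ns:
                x,y=v[:2]+s*d; q=ring(n,x,y,.043,.0325); gr=grad(gs[n],q,q.mean(0)); t+=np.clip(gr,-5,30).mean()
        return -t
    best=min((minimize(f,[C[0]+i,C[1]+j,1.128],method="Nelder-Mead",options=dict(initial_simplex=[[C[0]+i,C[1]+j,1.128],[C[0]+i+.002,C[1]+j,1.128],[C[0]+i,C[1]+j+.002,1.128],[C[0]+i,C[1]+j,1.15]])) for i in(-.002,0,.002) for j in(-.002,0,.002)),key=lambda s:s.fun)
    v=best.x; d=.0475*np.array([np.cos(v[2]),np.sin(v[2])]); print(ns,v.round(4),best.fun,"far",(v[:2]+d).round(4),"near",(v[:2]-d).round(4))
im=cv2.imread("pics/h1_top.png"); q=proj("top",[[.49,.02,.08]])[0].astype(int); cv2.imwrite("pics/h1t.png",cv2.resize(im[q[1]-60:q[1]+60,q[0]-60:q[0]+60],None,fx=5,fy=5,interpolation=cv2.INTER_CUBIC))
E
```

```text
tin side [ 0.5064  0.0399 37.5469] tcp [0.5044 0.0414 0.1136]Traceback (most recent call last):
  File "<stdin>", line 11, in <module>
  File "<stdin>", line 11, in <genexpr>
    res = _minimize_neldermead(fun, x0, args, callback, bounds=bounds,
                               **options)
    fxe = func(xe)
    fx = function(np.copy(x), *(wrapper_args + args))
  File "<stdin>", line 9, in f
  File "h.py", line 27, in ring
    def ring(n,x,y,z,R): return proj(n,np.stack([x+R*np.cos(a_),y+R*np.sin(a_),0*a_+z],1))
                                ~~~~^^^^^^^^^^^^^^^^^^^^^^^^^^^^^^^^^^^^^^^^^^^^^^^^^^^^^^
  File "h.py", line 6, in proj
    c,f,V=cal(n); P=np.atleast_2d(P); q=P@V[:3,:3].T+V[:3,3]; s=q[:,:2]/q[:,2:]
          ~~~^^^
  File "h.py", line 4, in cal
    c=r.get_calibration(n); f=210/np.tan(np.radians(c["fovy"])/2); return c,f,np.array(c["view"])
ValueError: time passes only in moves, steps and waits
```

```bash
sed -i 's/^def cal(n):/import functools\n@functools.cache\ndef cal(n):/' h.py
cat > car.py <<'E'
import sys
from h import *
def carfit(tag,C=(.4818,-.0025),yaw=1.128,cams=("top","side"),which=(-1,1)):
    gs={n:gray(f"pics/{tag}_{n}.png") for n in cams}
    for ns in [(n,) for n in cams]+([cams] if len(cams)>1 else []):
        def f(v):
            d=.0475*np.array([np.cos(v[2]),np.sin(v[2])]); t=0
            for s in which:
                for n in ns:
                    x,y=v[:2]+s*d; q=ring(n,x,y,.043,.0325); t+=np.clip(grad(gs[n],q,q.mean(0)),-5,30).mean()
            return -t
        x=lambda i,j,k=0:[C[0]+i,C[1]+j,yaw+k]
        b=min((minimize(f,x(i,j),method="Nelder-Mead",options=dict(maxiter=80,initial_simplex=[x(i,j),x(i+.002,j),x(i,j+.002),x(i,j,.02)])) for i in(-.002,.002) for j in(-.002,.002)),key=lambda s:s.fun)
        v=b.x; d=.0475*np.array([np.cos(v[2]),np.sin(v[2])]); print(ns,v.round(4),round(b.fun,1),"far",(v[:2]+d).round(4),"near",(v[:2]-d).round(4))
E
python3 - <<'E'
from car import *
carfit("raw")
im=cv2.imread("pics/h1_top.png"); q=proj("top",[[.49,.02,.08]])[0].astype(int); cv2.imwrite("pics/h1t.png",cv2.resize(im[q[1]-60:q[1]+60,q[0]-60:q[0]+60],None,fx=5,fy=5,interpolation=cv2.INTER_CUBIC))
E
```

```text
('top',) [ 4.8390e-01 -2.0000e-04  1.1321e+00] -18.3 far [0.5041 0.0428] near [ 0.4637 -0.0432]
('side',) [ 0.4818 -0.0047  1.1183] -37.6 far [0.5025 0.038 ] near [ 0.461  -0.0474]
('top', 'side') [ 0.4844 -0.0017  1.1287] -51.5 far [0.5047 0.0413] near [ 0.4641 -0.0446]
```

View pics/h1t.png

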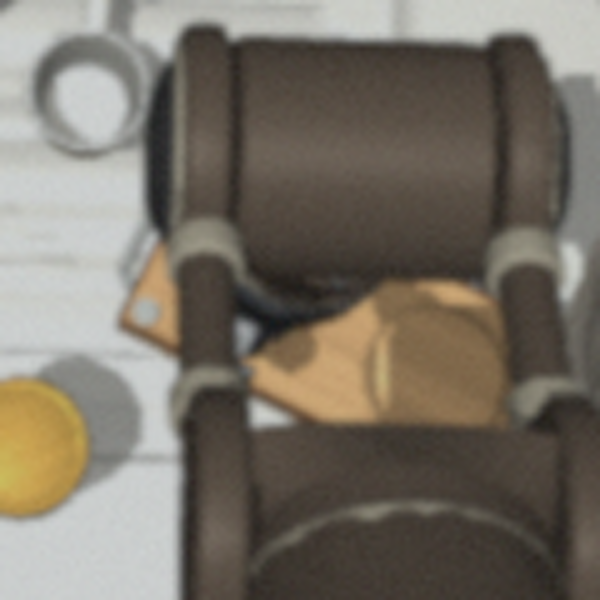

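Request:
{"name": "step_arm", "arguments": {"steps": [[0,0,0,-0.0012,-0.0008,-0.008,255],[0,0,0,0,0,-0.006,255],[0,0,0,0,0,-0.004,255],[0,0,0,0,0,-0.003,255],[0,0,0,0,0,-0.002,255],[0,0,0,0,0,0,255]]}}

```text
time_s: 10.65
eef_pos: [0.502, 0.0396, 0.0894]
eef_rot: [0.852, 1.568, 0.411]
force: [0.7, 0.3, -1.8]
width: 0.0593
```

Request:
{"name": "step_arm", "arguments": {"steps": [[0,0,0,0,0,-0.005,255],[0,0,0,0,0,-0.005,255],[0,0,0,0,0,-0.005,255],[0,0,0,0,0,0,255]]}}

```text
time_s: 11.05
eef_pos: [0.5018, 0.0396, 0.0739]
eef_rot: [0.983, 1.569, 0.541]
force: [1.0, 0.8, -1.3]
width: 0.0592
```

Request:
{"name": "step_arm", "arguments": {"steps": [[0,0,0,0,0,-0.003,255],[0,0,0,0,0,-0.003,255],[0,0,0,0,0,-0.002,255],[0,0,0,0,0,0,255]]}}

```text
time_s: 11.45
eef_pos: [0.502, 0.0396, 0.0664]
eef_rot: [0.873, 1.568, 0.431]
force: [-0.2, -0.3, -1.2]
width: 0.0593
```

Request:
{"name": "step_arm", "arguments": {"steps": [[0,0,0,0,0,-0.002,255],[0,0,0,0,0,0,255],[0,0,0,0,0,0,255]]}}

```text
time_s: 11.75
eef_pos: [0.5026, 0.0397, 0.0658]
eef_rot: [0.831, 1.568, 0.389]
force: [-2.0, -0.1, 5.6]
width: 0.0593
```

Request:
{"name": "step_arm", "arguments": {"steps": [[0,0,0,0,0,0.0005,0],[0,0,0,0,0,0,0],[0,0,0,0,0,0,0],[0,0,0,0,0,0,0],[0,0,0,0,0,0.025,0],[0,0,0,0,0,0.04,0],[0,0,0,0,0,0.035,0],[0,0,0,-0.02,0.03,0,0],[0,0,0,-0.028,0.035,0,0],[0,0,0,-0.028,0.039,-0.02,0]]}}

```text
time_s: 12.75
eef_pos: [0.4296, 0.1433, 0.1487]
eef_rot: [0.708, 1.56, 0.264]
force: [0.5, 1.0, -0.4]
width: 0.0852
```

Request:
{"name": "step_arm", "arguments": {"steps": [[0,0,0,0,0,0,0],[0,0,0,0,0,0,0]]}}

```text
time_s: 12.95
eef_pos: [0.4264, 0.1426, 0.1455]
eef_rot: [0.615, 1.569, 0.176]
force: [0.6, 0.6, 0.3]
width: 0.0854
```

```bash
python3 - <<'E'
from car import *
need(.425,.146,.050)
for n in("side","top"): cv2.imwrite(f"pics/h2_{n}.png",r.capture(n))
out=[]
for n,c in(("side",[.48,.0,.06]),("top",[.47,.05,.05])):
    im=cv2.imread(f"pics/h2_{n}.png"); S=4; q=proj(n,[c])[0].astype(int)-70; im=cv2.resize(im[q[1]:q[1]+140,q[0]:q[0]+140],None,fx=2.8,fy=2.8,interpolation=cv2.INTER_CUBIC); out.append(im)
cv2.imwrite("pics/h2c.png",np.hstack(out))
E
```

```text
t 12.95 pos [0.4264 0.1426 0.1455] jaw [ 0.905 -0.425  0.002] turn [-0.     0.002 -0.004] shift [-0.0014  0.0034 -0.0955] F [0.62 0.56 0.27] w 0.0854 q6 [ 0.23  0.08  2.11 -0.    0.96  0.67]
```

View pics/h2c.png

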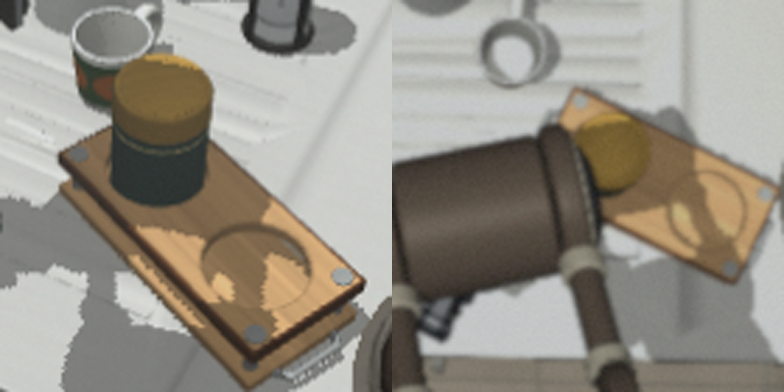

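The side and top views show the first tin seated upright in the far well, and the near well free. I'll pick up the third tin.

Request:
{"name": "step_arm", "arguments": {"steps": [[0,0,0,-0.0014,0.0034,-0.03,0],[0,0,0,0,0,-0.035,0],[0,0,0,0,0,-0.03,0],[0,0,0,0,0,0,0],[0,0,0,0,0,0,255],[0,0,0,0,0,0,255],[0,0,0,0,0,0,255],[0,0,0,0,0,0,255],[0,0,0,0,0,0,255]]}}

```text
time_s: 13.95
eef_pos: [0.4278, 0.1458, 0.0528]
eef_rot: [0.669, 1.564, 0.227]
force: [-0.9, -0.7, 7.2]
width: 0.0598
```

Request:
{"name": "step_arm", "arguments": {"steps": [[0,0,0,0,0,0.02,255],[0,0,0,0,0,0.03,255],[0,0,0,0,0,0.04,255],[0,0,0,0,0,0.045,255],[0,0,0,0,0,0,255],[0,0,0,0,0,0,255],[0,0,0,0,0,0,255],[0,0,0,0,0,0,255]]}}

```text
time_s: 14.75
eef_pos: [0.4243, 0.1451, 0.1841]
eef_rot: [-2.681, 1.57, -3.122]
force: [-0.2, 0.3, -1.4]
width: 0.0596
```

Request:
{"name": "step_arm", "arguments": {"steps": [[0,0,0,0,0,0,255],[0,0,0,0,0,0,255]]}}

```text
time_s: 14.95
eef_pos: [0.4252, 0.1453, 0.1849]
eef_rot: [1.035, 1.57, 0.593]
force: [-0.1, -0.1, -1.7]
width: 0.0596
```

```bash
python3 - <<'E'
from h import *
need(.4615,-.0458,.180)
E
```

```text
t 14.95 pos [0.4252 0.1453 0.1849] jaw [ 0.904 -0.428  0.   ] turn [-0.     0.001 -0.001] shift [ 0.0363 -0.1911 -0.0049] F [-0.07 -0.13 -1.74] w 0.0596 q6 [0.23 0.02 2.07 0.   1.05 0.67]
```

Request:
{"name": "step_arm", "arguments": {"steps": [[0,0,0,0,-0.03,0.005,255],[0,0,0,0.006,-0.032,0,255],[0,0,0,0.006,-0.032,0,255],[0,0,0,0.008,-0.032,0,255],[0,0,0,0.008,-0.033,0,255],[0,0,0,0.008,-0.032,-0.02,255],[0,0,0,0,0,-0.03,255],[0,0,0,0,0,-0.026,255],[0,0,0,0,0,0,255],[0,0,0,0,0,0,255]]}}

```text
time_s: 15.95
eef_pos: [0.4615, -0.0454, 0.1146]
eef_rot: [1.352, 1.569, 0.91]
force: [-0.1, -0.8, -0.8]
width: 0.0599
```

```bash
python3 - <<'E'
from h import *
need(.4615,-.0458,.100)
cv2.imwrite("pics/h3_side.png",r.capture("side"))
need(.4615,-.0458,.100)
E
python3 fit.py h3; python3 - <<'E'
from car import *
carfit("h2",cams=("side",),which=(-1,)); carfit("h2",cams=("top",),which=(-1,))
n="side"; S=4; im=cv2.imread("pics/h3_side.png"); q0=proj(n,[[.47,-.03,.06]])[0].astype(int)-75; c=cv2.resize(im[q0[1]:q0[1]+150,q0[0]:q0[0]+150],None,fx=S,fy=S,interpolation=cv2.INTER_CUBIC)
p=r.state()["eef_pos"]
for q,col in((ring(n,.4615,-.0458,.043,.0325),(0,0,255)),(tinline(n,p[0],p[1],p[2]-.0528)[0],(255,0,255))):
    for u in np.round((q+.5-q0)*S-.5).astype(int): cv2.circle(c,tuple(int(k) for k in u),1,col,-1)
cv2.imwrite("pics/h3c.png",c)
E
```

```text
t 15.95 pos [ 0.4615 -0.0454  0.1146] jaw [ 0.904 -0.428  0.   ] turn [-0.001  0.001 -0.001] shift [ 0.     -0.0004 -0.0146] F [-0.11 -0.82 -0.76] w 0.0599 q6 [-0.19  0.15  2.09  0.    0.89  0.25]
t 16.0 pos [ 0.4627 -0.0455  0.1157] jaw [ 0.904 -0.427  0.003] turn [-0.001  0.004 -0.001] shift [-0.0012 -0.0003 -0.0157] F [ 0.43 -0.29 -1.19] w 0.0597 q6 [-0.19  0.15  2.09  0.    0.89  0.25]
tin side [ 0.4612 -0.0465 38.6777] tcp [ 0.4627 -0.0455  0.1157]
('side',) [ 0.4817 -0.0042  1.1352] -16.1 far [0.5017 0.0389] near [ 0.4616 -0.0473]
('top',) [ 0.4802 -0.0031  1.1331] -6.7 far [0.5004 0.0399] near [ 0.4601 -0.0462]
```

View pics/h3c.png

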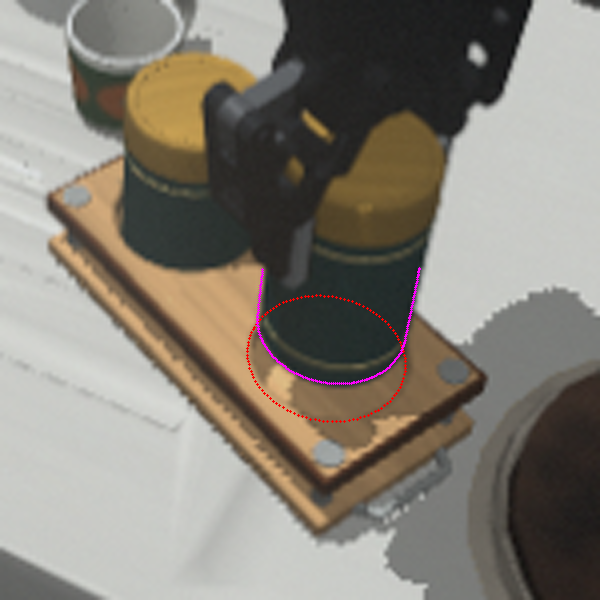

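The held tin sits over the near well within about 1 mm in the side view. Now I lower it.

Request:
{"name": "step_arm", "arguments": {"steps": [[0,0,0,-0.0008,-0.0006,-0.008,255],[0,0,0,0,0,-0.006,255],[0,0,0,0,0,-0.004,255],[0,0,0,0,0,-0.003,255],[0,0,0,0,0,-0.002,255],[0,0,0,0,0,0,255]]}}

```text
time_s: 16.6
eef_pos: [0.4618, -0.0461, 0.0921]
eef_rot: [0.656, 1.567, 0.214]
force: [1.5, -0.2, -1.7]
width: 0.0598
```

Request:
{"name": "step_arm", "arguments": {"steps": [[0,0,0,0,0,-0.004,255],[0,0,0,0,0,-0.004,255],[0,0,0,0,0,-0.004,255],[0,0,0,0,0,0,255]]}}

```text
time_s: 17.0
eef_pos: [0.4633, -0.0461, 0.0806]
eef_rot: [0.563, 1.563, 0.121]
force: [3.9, 1.3, -0.6]
width: 0.0598
```

Request:
{"name": "step_arm", "arguments": {"steps": [[0,0,0,0,0,-0.004,255],[0,0,0,0,0,-0.003,255],[0,0,0,0,0,-0.003,255],[0,0,0,0,0,0,255]]}}

```text
time_s: 17.4
eef_pos: [0.4631, -0.0461, 0.0702]
eef_rot: [0.57, 1.564, 0.128]
force: [6.2, 1.8, -1.2]
width: 0.0598
```

Request:
{"name": "step_arm", "arguments": {"steps": [[0,0,0,0.0015,0.0005,0,255],[0,0,0,0,0,0,255]]}}

```text
time_s: 17.6
eef_pos: [0.4633, -0.0458, 0.0699]
eef_rot: [0.583, 1.567, 0.142]
force: [4.5, 0.9, -0.4]
width: 0.0594
```

Request:
{"name": "step_arm", "arguments": {"steps": [[0,0,0,0.001,0.0004,-0.002,255],[0,0,0,0,0,0,255]]}}

```text
time_s: 17.8
eef_pos: [0.4634, -0.0453, 0.0676]
eef_rot: [0.769, 1.568, 0.327]
force: [3.7, -0.0, -0.9]
width: 0.0598
```

Request:
{"name": "step_arm", "arguments": {"steps": [[0,0,0,0.001,0,-0.001,255],[0,0,0,0.001,0,-0.001,255],[0,0,0,0,0,-0.001,255],[0,0,0,0,0,0,255],[0,0,0,0,0,0,255]]}}

```text
time_s: 18.3
eef_pos: [0.4638, -0.0451, 0.0659]
eef_rot: [2.998, 1.568, 2.556]
force: [-4.1, 0.7, 13.1]
width: 0.06
```

Request:
{"name": "step_arm", "arguments": {"steps": [[0,0,0,0,0,0.001,255],[0,0,0,0,0,0,0],[0,0,0,0,0,0,0],[0,0,0,0,0,0,0],[0,0,0,0,0,0,0],[0,0,0,0,0,0.025,0],[0,0,0,0,0,0.04,0],[0,0,0,0,0,0.04,0],[0,0,0,-0.01,0.035,0,0],[0,0,0,-0.01,0.04,0,0]]}}

```text
time_s: 19.3
eef_pos: [0.4474, 0.0296, 0.1731]
eef_rot: [0.538, 1.563, 0.093]
force: [0.3, 0.4, -0.1]
width: 0.085
```

Request:
{"name": "step_arm", "arguments": {"steps": [[0,0,0,-0.01,0.045,0,0],[0,0,0,-0.01,0.045,0,0],[0,0,0,-0.01,0.045,0,0],[0,0,0,-0.01,0.045,0,0],[0,0,0,-0.01,0.045,-0.01,0],[0,0,0,-0.002,0.037,-0.01,0],[0,0,0,0,0,0,0],[0,0,0,0,0,0,0]]}}

```text
time_s: 20.1
eef_pos: [0.393, 0.2921, 0.1504]
eef_rot: [0.219, 1.569, -0.22]
force: [0.1, 0.1, 0.3]
width: 0.0854
```

```bash
python3 - <<'E'
from h import *
need(.391,.291,.050)
for n in("side","top"): cv2.imwrite(f"pics/h4_{n}.png",r.capture(n))
out=[]
for n,c in(("side",[.47,.05,.05]),("top",[.44,.08,.05])):
    im=cv2.imread(f"pics/h4_{n}.png"); q=np.maximum(proj(n,[c])[0].astype(int)-[95,95],0); out.append(cv2.resize(im[q[1]:q[1]+190,q[0]:q[0]+190],None,fx=2.1,fy=2.1,interpolation=cv2.INTER_CUBIC))
cv2.imwrite("pics/h4c.png",np.hstack(out))
E
```

```text
t 20.1 pos [0.393  0.2921 0.1504] jaw [ 0.905 -0.425  0.002] turn [ 0.     0.002 -0.003] shift [-0.002  -0.0011 -0.1004] F [0.14 0.09 0.34] w 0.0854 q6 [ 0.55  0.15  2.01 -0.    0.98  0.99]
```

View pics/h4c.png

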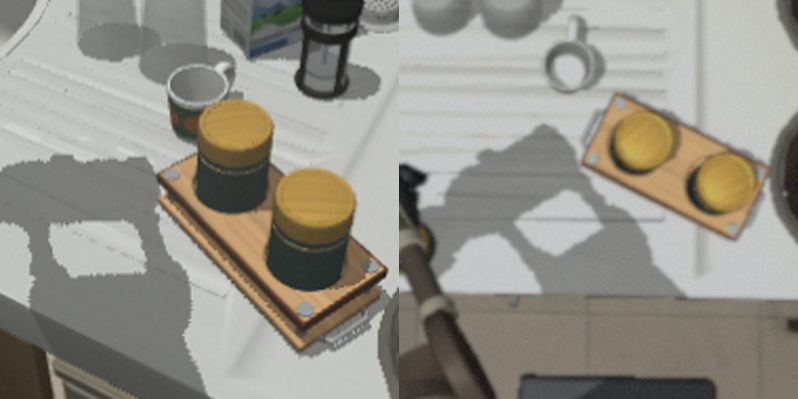

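Both tins stand upright and fully down in the wells at equal height, and nothing else has moved. Next I take the full one.

Request:
{"name": "step_arm", "arguments": {"steps": [[0,0,0,-0.002,-0.001,-0.035,0],[0,0,0,0,0,-0.035,0],[0,0,0,0,0,-0.03,0],[0,0,0,0,0,0,0],[0,0,0,0,0,0,255],[0,0,0,0,0,0,255],[0,0,0,0,0,0,255],[0,0,0,0,0,0,255],[0,0,0,0,0,0,255]], "newtons": 45}}

```text
time_s: 21.1
eef_pos: [0.393, 0.2914, 0.0531]
eef_rot: [0.799, 1.565, 0.357]
force: [-1.7, -1.9, 7.0]
width: 0.0592
```

Request:
{"name": "step_arm", "arguments": {"steps": [[0,0,0,0,0,0.02,255],[0,0,0,0,0,0.03,255],[0,0,0,0,0,0.03,255],[0,0,0,0,0,0.03,255],[0,0,0,0,0,0.03,255],[0,0,0,0,0,0.03,255],[0,0,0,0,0,0.02,255],[0,0,0,0,0,0.01,255],[0,0,0,0,0,0,255],[0,0,0,0,0,0,255]]}}

```text
time_s: 22.1
eef_pos: [0.3908, 0.2902, 0.2498]
eef_rot: [0.31, 1.57, -0.132]
force: [-1.0, 0.2, -4.9]
width: 0.0591
```

Request:
{"name": "step_arm", "arguments": {"steps": [[0,0,0,0,0,0,255],[0,0,0,0,0,0,255],[0,0,0,0,0,0,255],[0,0,0,0,0,0,255],[0,0,0,0,0,0,255]]}}

```text
time_s: 22.6
eef_pos: [0.3917, 0.2908, 0.2508]
eef_rot: [0.712, 1.568, 0.27]
force: [0.1, -0.1, -5.0]
width: 0.0591
```

```bash
python3 - <<'E'
from h import *
cv2.imwrite("pics/end_side.png",r.capture("side"))
need(.391,.291,.25); print(np.abs(r.state()["joint_velocities"]).max())
E
```

```text
t 22.65 pos [0.3917 0.2908 0.2509] jaw [ 0.904 -0.428  0.002] turn [-0.001  0.003 -0.001] shift [-0.0007  0.0002 -0.0009] F [-0.52 -0.34 -4.67] w 0.059 q6 [ 0.55  0.02  1.93 -0.    1.19  0.99]
0.004406113104354619
```

View pics/end_side.png

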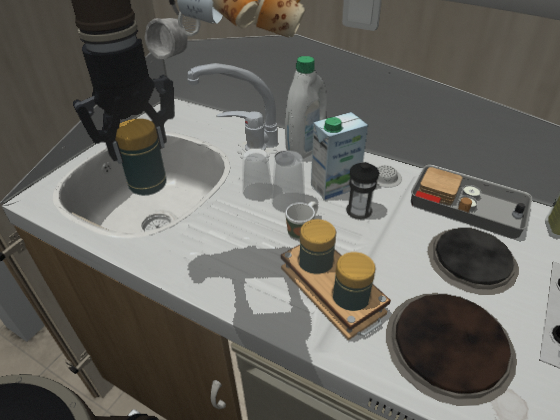

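The full tin is held upright at px (140,157), both light tins stand in the carrier, and the bystanders are in place. I'm handing in.

```bash
python3 -c "
from bench import r
r.job_done()"
```

```text
the job is handed in; nothing more can be done
```

I put the two nearly empty tins in the carrier's wells and handed in the job with the full tin held up and still. The hand-in gives no verdict, so these are my own checks.

- **Which tin was full:** I lifted all three. One pulled about 4.4 N on the wrist (4.7 to 5.0 N on the final lift), so it is the full one. The other two pulled about 1.3 and 1.6 N.
- **Tins in the wells:** Both light tins bottomed out at the height expected for a well floor, and I released them there. The last pictures show both upright and seated at the same height. I did not measure how far off centre they are.
- **Full tin at the end:** It is upright and still, with its underside about 0.198 m above the worktop. The time at hand-in was about 22.7 s.
- **Bystanders:** Nothing standing round about shows as moved in the pictures. I did not measure this.
- **Disagreements:** The two cameras disagreed by 2 to 5 mm on where the wells are. The second tin rubbed the well wall on the way down, with up to about 6 N of sideways force. I moved it over about 3 to 4 mm before it seated. It then pressed on the well floor with about 13 N until I let go.

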